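# Refill the water softener with salt blocks

### The arm

A 6-joint arm with a two-finger parallel gripper is mounted at the origin on the work surface. World frame = base frame: x ahead of the robot, y to its left, z up, the work surface at z = 0. Lengths are in m, angles in degrees, forces in N, time in s.
With the tool pointing down it reaches from about 0.2 to 0.875 m from the base axis. Payload 3.4 kg.
Tool frame: the origin (TCP) lies at the very end of the fingers, on their centre line; the grasp point (between the pads) lies 19 mm behind it; z points along the fingers, y is the line along which they close (so a half turn about z gives the same grasp; the last joint's range is limited). The gripper opens to 94 mm and grips with 3 to 60 N. Pads are 16 mm wide; open, the fingers measure 119 mm over their backs; the gripper's body (75 mm by 177 mm) begins 78 mm behind the grasp point.
Start: joints at [-72.995, 15.808, 86.224, -0, 77.962, -6.933], TCP at [0.233, -0.526, 0.175] pointing down, gripper open.
Joint ranges: [-165.64, 165.64], [-43.16, 119.46], [12.63, 154.43], [-67.54, 247.53], [6.08, 155.33], [-154.97, 154.97]. Speed limits (degrees/s): [147.25, 147.25, 180, 180, 180, 180].

### API

Orientations are given as a 3x3 rotation matrix whose columns are the frame's x, y, z axes.
In Python, from plant import ctrl, move_gripper, state, viewer gives the robot as it stands. The module is installed in compiled form; this text tells all that it offers. Calls block until the motion is done:
- ctrl.goto(position, orientation): joint-space move of the TCP to a pose.
- ctrl.line_to(position, attitude=None, vel=0.15): straight line of the TCP; attitude=None keeps the orientation; vel is the mean speed in m/s.
- ctrl.move_joints(angles): joint-space move.
- move_gripper(opening, squeeze=None): finger opening in m; squeeze is the grip in N (None keeps the last); returns when the fingers have stopped.
- ctrl.pause(seconds).
- ctrl.ik(position, orientation): joint angles nearest the present ones, or None.
- state(): the state.
- viewer.snapshot(name): name is "side" or "top"; returns a dict with "color" (420x560x3 uint8, red, green, blue), "fx", "fy", "cx", "cy" (pixels), "rvec" (rotation vector, rad) and "tvec" (3), from world to camera coordinates, as OpenCV has them. Camera axes: x right, y down, z forward; pixel columns grow to the right and rows downward; lengths in m; the calibration is good to about 2 mm. A picture is of the moment at which its call begins. There is no depth.
A pose or a line that the arm cannot do raises ctrl.MotionError and nothing moves.
- ctrl.hand_in(): hands the job in; it is judged then, once.
The state is a dict: "time_s": time; "qpos": joint angles; "dq": joint speeds; "joint_efforts": joint torques, N m; "ee_pos": TCP position; "tcp_rot": TCP orientation; "ft_force": force on the tool from outside, world axes, zero at the start; "wrist_torque": the same for the moment, N m; "opening": finger opening in m; "finger_force": force on a finger pad.
Only numpy, scipy, OpenCV 4.12 (cv2) and the standard library are available. Lean on these libraries where they do the work, as an engineer would, in place of code of your own. Each camera call takes 0.05 s, during which the arm holds its last target. There are 200 camera calls.

### The job

Refill the water softener: squeeze in the release tab in the cover's grip and swing the cover fully back, then lay each salt block from the counter in the loading well and push it along the lane until all of it is under the roof. When every block is in, swing the cover down again until it is shut and latched, and leave the mug and the jar standing where they are.

Things in the scene. Friction and masses are not known exactly. Their poses are not given: they have to be found in the camera images.
- softener: white plastic block-salt water softener, fixed, 105 (x) by 355 (y) by 66 mm high. Origin on the counter under the lane's middle line, at the cover's grip; x points away from the robot to the hinge side, y along the lane, z up. The lane is 67 mm wide (x -33.5 to +33.5), its floor at z 20 mm, its walls (front 6 mm, hinge side 32 mm thick) end at z 66.
- well (a point): lane floor in the loading well (softener 0, 0, z 20 mm; axes as the softener's), where blocks are laid in. The well is open at the top once the cover is up and runs from an end wall at y -98 mm to the roof's edge at y +55.
- roof_edge (a point): middle of the roof's edge (softener x 0, y +55, z 62 mm). From here to an end wall at y +245 the lane lies under a fixed clear roof (underside z 62, top z 66): room for four blocks in a row. A finger notch in the roof, x -24 to +24, y +55 to +85, open at the top, lets a finger push a block on until all of it is past this edge.
- cover (a joint): snap-in cover of the well, hinge angle in rad: 0 shut, 1.9 at its open stop; the front edge swings up and over, away from the robot. Friction hinge: stays where it is left (about 1 to 2 N at the grip moves it). White plate 5 mm thick, from 2 to 105 mm in front of the hinge axis, softener y -104 to +88, lower face z 67 when shut.
- cover_hinge (a point): point on the cover's hinge axis (softener x +60, y 0, z 69 mm); the axis runs along the softener's y
- cover_grip (a point): middle of the cover's split grip, a grey tongue 30 mm long (x), 34 wide (y), 18 high; when shut it is 137 mm in front of and 6 above the hinge axis (softener x -77, y 0, z 75), free air beside and below it. +y half (15 mm) fixed to the cover, -y half (12 mm) is the release tab, 7 mm gap between. Axes are the cover's: y along the hinge axis, -x from hinge to grip.
- tab (a joint): release tab, in m: 0 out, 0.0065 fully in towards +y (towards the fixed half; spring, 1.6 to 7 N). Its hook holds the shut cover, is free beyond 0.005, springs back when let go. Pinching both halves along y (then 27.5 mm wide, y -10.5 to +17) holds it in while the same grip swings the cover. It catches when let go with the cover at 0, or when pressed down there (bevelled).
- salt1_center (a point): centre of salt block 1 (all four are alike; two to four are present): white block 60 (its x) by 44 (its y) by 36 mm high, 0.19 kg, flat on the counter. In the lane its 60 mm side goes across the lane (3.5 mm play each side), with its centre at z 38 mm.
- salt2_center (a point): centre of salt block 2 (all four are alike; two to four are present): white block 60 (its x) by 44 (its y) by 36 mm high, 0.19 kg, flat on the counter. In the lane its 60 mm side goes across the lane (3.5 mm play each side), with its centre at z 38 mm.
- salt3_center (a point): centre of salt block 3 (all four are alike; two to four are present): white block 60 (its x) by 44 (its y) by 36 mm high, 0.19 kg, flat on the counter. In the lane its 60 mm side goes across the lane (3.5 mm play each side), with its centre at z 38 mm.
- salt4_center (a point): centre of salt block 4 (all four are alike; two to four are present): white block 60 (its x) by 44 (its y) by 36 mm high, 0.19 kg, flat on the counter. In the lane its 60 mm side goes across the lane (3.5 mm play each side), with its centre at z 38 mm.
- mug: white mug, 80 mm wide, 90 mm high, handle on its +y side; origin under its centre; leave it standing where it is
- jar: glass jar, 60 mm wide, 90 mm high; origin under its centre; leave it standing where it is
Not all that is in view belongs to the job. Leave any orange look-alike of the part that bears salt2_center alone. Leave any green look-alike of the part that bears salt3_center alone.

How it is judged:
By the outcome, as a careful person would: the job done as asked, in the order asked, and still so for the second after the job is handed in, with the robot touching nothing.
Of salt1, salt2, salt3, salt4 only 2 to 4 are there at a start; the rules pass over those that are not, and their reading is None.
At some moment in a run one of salt1, salt2, salt3, salt4 may be knocked a few centimetres aside while the robot is not near it.
It also fails if it takes over 210 s, if anything falls off the work surface, if the arm or the gripper's body presses on something with over 40 N, if the wrist force passes 120 N, or if a joint passes its speed limit or range.

## Working session

There is one attempt and no reset: what is moved stays moved. The work goes in short steps, each a Python script; the robot and the scene stay as the last script left them, time stands still between calls to the robot, and variables do not carry over. Pictures are saved under pics/ and viewed, at most 14 in all, crops included, and the job is handed in when it is done.

```bash
mkdir -p pics
cat > h.py <<'E'
import numpy as np, cv2
from plant import ctrl, move_gripper, state, viewer
def snap(n,save=None):
    s=viewer.snapshot(n)
    if save: cv2.imwrite('pics/'+save,s['color'][:,:,::-1])
    return s
def cam(s):
    R=cv2.Rodrigues(np.array(s['rvec'],float))[0]; return R,np.array(s['tvec'],float).ravel()
def ray(s,u,v,z):
    R,t=cam(s); d=R.T@np.array([(u-s['cx'])/s['fx'],(v-s['cy'])/s['fy'],1]); o=-R.T@t
    return o+d*(z-o[2])/d[2]
def proj(s,p):
    R,t=cam(s); q=R@np.array(p,float)+t
    return np.array([s['fx']*q[0]/q[2]+s['cx'],s['fy']*q[1]/q[2]+s['cy']])
E
python3 - <<'E'
from h import *
for n in('side','top'):
    s=snap(n,n+'0.png'); R,t=cam(s); print(n,-R.T@t,R[2],s['fx'])
E
```

```text
side [ 0.43371764 -0.74353496  0.78677935] [ 0.15060134  0.68947294 -0.70848169] 525.9960053601259
top [ 0.40611588 -0.06174141  0.99840576] [ 0.15908822 -0.02822765 -0.98686075] 449.35466834721325
```

View pics/top0.png

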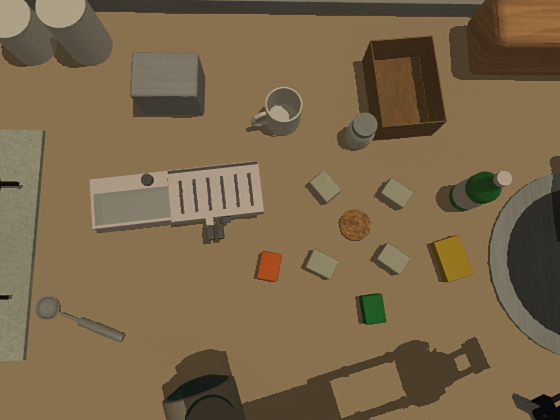

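View pics/side0.png

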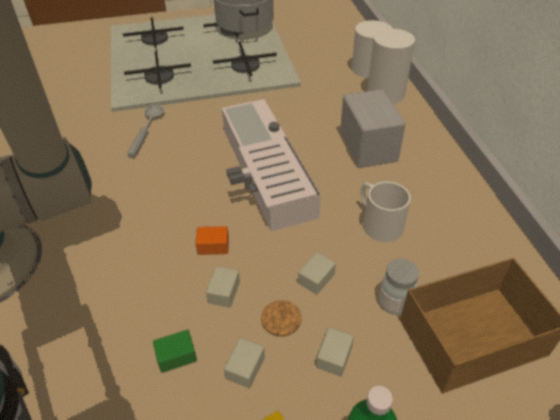

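The top view shows four white blocks at (325,187), (396,194), (321,264) and (393,258). The orange look-alike is at (269,266), the green one at (373,309), and there's a yellow sponge at (452,258) and a cookie at (355,225). The softener spans (90–263, 165–230), with its grip at (215,230). I choose the four off-white blocks and check them in one close crop.

```bash
cat >> h.py <<'E'
def blocks(s,z=0.036,box=(290,160,430,290)):
    x0,y0,x1,y1=box
    hsv=cv2.cvtColor(s['color'],cv2.COLOR_RGB2HSV).astype(int)
    m=((hsv[...,1]<75)&(hsv[...,2]>130)).astype(np.uint8)
    k=np.zeros_like(m);k[y0:y1,x0:x1]=1;m*=k
    out=[]
    for c in cv2.findContours(m,cv2.RETR_EXTERNAL,cv2.CHAIN_APPROX_NONE)[0]:
        if cv2.contourArea(c)<150: continue
        P=np.array([ray(s,u,v,z)[:2] for u,v in c[:,0]])
        r=cv2.minAreaRect((P*1000).astype(np.float32))
        b=cv2.boxPoints(r); e=[b[1]-b[0],b[2]-b[1]]; e=max(e,key=np.linalg.norm)
        yaw=np.degrees(np.arctan2(e[1],e[0]))%180
        out.append((np.array(r[0])/1000,yaw,np.round(sorted(r[1])),c[:,0].mean(0).round()))
    return out,m
E
python3 - <<'E'
from h import *
s=snap('top')
hsv=cv2.cvtColor(s['color'],cv2.COLOR_RGB2HSV)
for u,v in[(323,185),(396,192),(321,262),(393,256),(345,245),(325,200),(150,180),(215,170)]: print((u,v),hsv[v,u])
o,m=blocks(s)
for b in o: print(b)
c=s['color'][140:320,80:430,::-1]
cv2.imwrite('pics/crop1.png',cv2.resize(c,(798,410),interpolation=cv2.INTER_CUBIC))
c=s['color'][155:250,85:270,::-1]
cv2.imwrite('pics/crop2.png',cv2.resize(c,(740,380),interpolation=cv2.INTER_CUBIC))
E
```

```text
(323, 185) [ 24  71 141]
(396, 192) [ 24  71 140]
(321, 262) [ 24  74 142]
(393, 256) [ 23  72 142]
(345, 245) [ 18 111 138]
(325, 200) [ 25  77 109]
(150, 180) [16 43 77]
(215, 170) [ 16  55 176]
(array([ 0.4467681 , -0.17410207]), np.float32(63.471252), array([40., 57.]), array([322., 264.]))
(array([ 0.45863998, -0.32832495]), np.float32(54.42317), array([41., 56.]), array([394., 258.]))
(array([ 0.60301086, -0.34256979]), np.float32(55.279682), array([40., 56.]), array([397., 192.]))
(array([ 0.61712811, -0.18373401]), np.float32(39.707767), array([40., 56.]), array([325., 186.]))
```

View pics/crop1.png

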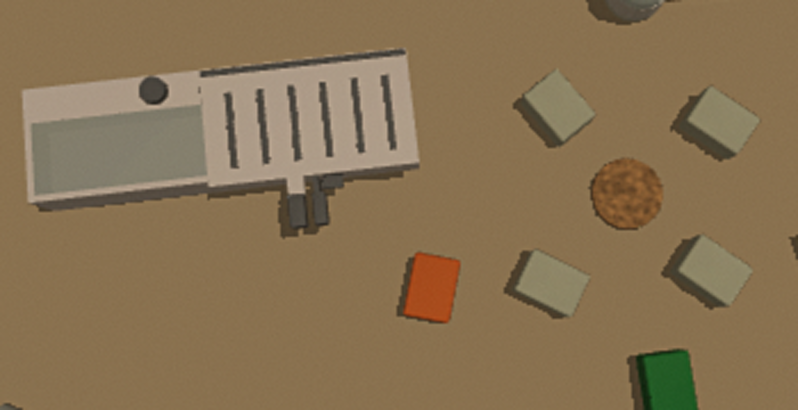

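View pics/crop2.png

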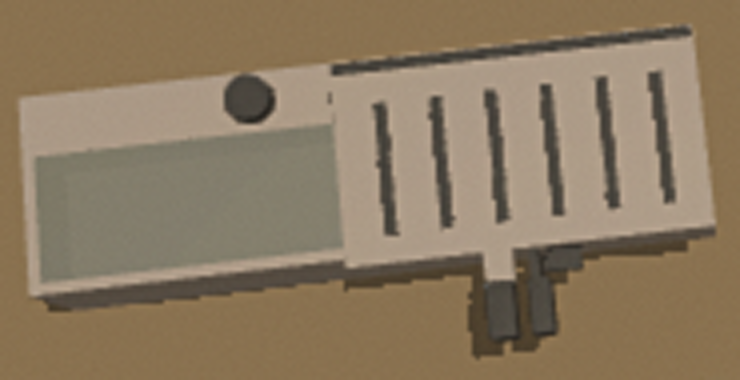

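The crop confirms it: four off-white blocks, with the orange and green ones left alone. The softener's yaw shows in its corners, its roof is on the left (+y) and its grip sticks out towards the robot at crop2 (515,310).

```bash
cat > fit.py <<'E'
from h import *
from scipy.optimize import least_squares
s=snap('top')
C=[((20,98),(65.5,251,66)),((33,295),(-39.5,251,66)),((344,267),(-45,88,72)),((715,228),(-45,-104,72)),((490,341),(-92,17,84)),((517,338),(-92,2,84))]
px=np.array([((u+.5)/4-.5+85,(v+.5)/4-.5+155) for (u,v),_ in C]); L=np.array([p for _,p in C])/1000
def T(q,p):
    c,n=np.cos(q[2]),np.sin(q[2]); return np.array([q[0]+c*p[0]-n*p[1],q[1]+n*p[0]+c*p[1],p[2]])
f=lambda q:np.array([proj(s,T(q,p)) for p in L])-px
r=least_squares(lambda q:f(q).ravel(),[.55,.1,0]);print(r.x.round(4),np.degrees(r.x[2]));print(f(r.x).round(1))
np.save('soft.npy',r.x)
E
python3 fit.py
cat >> h.py <<'E'
import os
if os.path.exists('soft.npy'):
    Q=np.load('soft.npy'); cs,sn=np.cos(Q[2]),np.sin(Q[2])
    RS=np.array([[cs,-sn,0],[sn,cs,0],[0,0,1.]])
    def W(x,y,z): return RS@np.array([x,y,z])/1000+np.array([Q[0],Q[1],0])   # softener mm -> world
def att(pitch,sgn=1):
    """pitch 0: tool z along softener +x, 90: down; closing along softener y"""
    a=np.radians(pitch); z=np.array([np.cos(a),0,-np.sin(a)]); y=np.array([0,sgn,0.])
    return RS@np.column_stack([np.cross(y,z),y,z])
def down(yaw,sgn=1):
    """closing direction at world yaw (deg)"""
    a=np.radians(yaw); y=sgn*np.array([np.cos(a),np.sin(a),0]); z=np.array([0,0,-1.])
    return np.column_stack([np.cross(y,z),y,z])
def arc(th,p0,ext=10,sgn=1):
    """TCP pose when pinching the grip at hinge angle th, tool pitch p0 at th=0; TCP ext mm past grip centre"""
    a=np.radians(p0); t=np.array([-137+ext*np.cos(a),6-ext*np.sin(a)])
    c,n=np.cos(th),np.sin(th)   # -x -> +z
    x=c*t[0]+n*t[1]; z=-n*t[0]+c*t[1]
    return W(60+x,3.25,69+z),att(p0+np.degrees(th),sgn)
E
python3 - <<'E'
from h import *
for p0 in(0,15,30,45,60):
  for sgn in(1,-1):
    print(p0,sgn,[None if (q:=ctrl.ik(*arc(th,p0,sgn=sgn))) is None else [int(round(v)) for v in q] for th in(0,.4,.8,1.2,1.6,1.9)])
E
```

```text
[0.5861 0.0596 0.1148] 6.577418844660067
[[ 0.1 -0.1]
 [-0.6 -0. ]
 [ 0.5  0.4]
 [ 0.2 -0.2]
 [-0.4 -0. ]
 [ 0.3 -0.1]]
0 1 [None, None, [-9, -4, 130, 47, 15, -147], [-3, 6, 101, 4, 52, -101], [0, 24, 71, 0, 87, -96], [1, 40, 46, -2, 112, -96]]
0 -1 [None, None, [-9, -4, 130, 47, 15, 33], [-3, 6, 101, 4, 52, 79], [0, 24, 71, 0, 87, 84], [1, 40, 46, -2, 112, 84]]
15 1 [None, [-15, 1, 146, 134, 24, 120], [-5, 0, 116, 10, 36, -108], [-1, 14, 87, 1, 73, -98], [1, 34, 56, -2, 107, -96], [2, 53, 27, -4, 134, -96]]
15 -1 [None, [-15, 1, 146, 134, 24, -60], [-5, 0, 116, 10, 36, 72], [-1, 14, 87, 1, 73, 82], [1, 34, 56, -2, 107, 84], [2, 53, 27, -4, 134, 84]]
30 1 [None, [-9, -2, 131, 32, 18, -133], [-3, 7, 102, 3, 57, -100], [0, 24, 73, -1, 92, -96], [2, 45, 40, -3, 126, -96], None]
30 -1 [None, [-9, -2, 131, 32, 18, 47], [-3, 7, 102, 3, 57, 80], [0, 24, 73, -1, 92, 84], [2, 45, 40, -3, 126, 84], None]
45 1 [[-13, 6, 146, 136, 20, 118], [-5, 2, 117, 7, 39, -106], [-1, 15, 89, 0, 77, -98], [1, 34, 60, -2, 110, -96], [2, 57, 23, -6, 146, -98], None]
45 -1 [[-13, 6, 146, 136, 20, -62], [-5, 2, 117, 7, 39, 74], [-1, 15, 89, 0, 77, 82], [1, 34, 60, -2, 110, 84], [2, 57, 23, -6, 146, 82], None]
60 1 [[-7, 3, 130, 23, 18, -124], [-2, 10, 104, 1, 60, -100], [0, 25, 76, -2, 95, -96], [2, 44, 47, -4, 127, -96], None, None]
60 -1 [[-7, 3, 130, 23, 18, 56], [-2, 10, 104, 1, 60, 80], [0, 25, 76, -2, 95, 84], [2, 44, 47, -4, 127, 84], None, None]
```

```bash
cat > open1.py <<'E'
from h import *
p0=70;
for sgn in(1,-1): print(sgn,[None if (q:=ctrl.ik(*arc(th,p0,17,sgn))) is None else [int(round(v)) for v in q] for th in(0,.5,1.)])
sgn=-1
p,R=arc(0,p0,17,sgn)
ctrl.goto(p-R[:,2]*.1,R)
move_gripper(.06,25)
ctrl.line_to(p,vel=.12)
print('ft',np.round(state()['ft_force'],1))
move_gripper(.0,25)
s=state();print('grip',s['opening'],s['finger_force'],np.round(s['ft_force'],1),s['time_s'])
E
python3 open1.py; python3 -c "
from h import *
s=snap('side','s1.png');cv2.imwrite('pics/s1c.png',cv2.resize(s['color'][80:260,160:360,::-1],(660,594)))"
```

```text
1 [[-5, 7, 121, 7, 32, -107], [-1, 19, 89, -1, 80, -97], [1, 41, 56, -4, 121, -96]]
-1 [[-5, 7, 121, 7, 32, 73], [-1, 19, 89, -1, 80, 83], [1, 41, 56, -4, 121, 84]]
ft [-0.9  0.4 -0.5]
grip 0.00026097987005677136 0.0 [ 0.3 -0.5 -1. ] 5.0917
```

View pics/s1c.png

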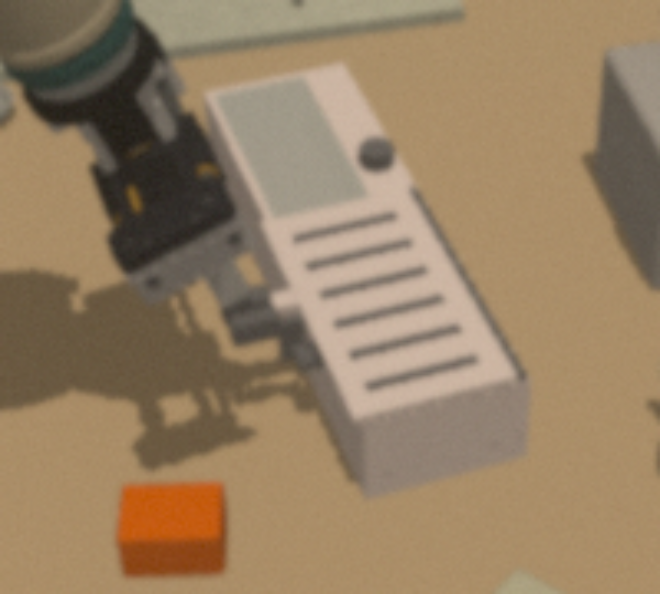

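The gripper closed on nothing: the fingers are at crop (230,275), just to the +y side of the grip (255,315). I'll check the pose against both views.

Run:
```python
from h import *
s=snap('side'); 
print('cmd',arc(0,70,17,-1)[0],'tcp',state()['ee_pos'],'grip W',W(-77,0,75))
f=lambda p:((proj(s,p)-[160,80])*3.3).round()
for n,p in dict(tcp=state()['ee_pos'],grip=W(-77,0,84),platefrontright=W(-45,-104,72),platebackright=W(58,-104,72),bodyleft=W(65.5,251,66),botfront=W(-39.5,-104,0)).items(): print(n,f(p))
```

```text
cmd [0.51505698 0.05462536 0.05902523] tcp [0.51506232 0.05461144 0.05898772] grip W [0.50965318 0.05073075 0.075     ]
tcp [257. 328.]
grip [246. 303.]
platefrontright [350. 418.]
platebackright [515. 376.]
bodyleft [342.  62.]
botfront [363. 499.]
```

Run:
```python
from h import *
s=snap('side');t=snap('top')
a=cv2.resize(s['color'][130:200,205:275,::-1],(400,400),interpolation=cv2.INTER_CUBIC)
b=cv2.resize(t['color'][185:285,165:265,::-1],(400,400),interpolation=cv2.INTER_CUBIC)
cv2.imwrite('pics/z1.png',np.hstack([a,b])); print(state()['opening'],state()['finger_force'])
for p in (state()['ee_pos'],W(-92,17,84),W(-92,-17,84),W(-62,-17,66)): print(((proj(s,p)-[205,130])*5.71).round(),((proj(t,p)-[165,185])*4).round()+[400,0])
```

```text
0.0003513267126881934 0.0
[187. 282.] [596. 182.]
[115. 219.] [567. 219.]
[141. 280.] [634. 212.]
[227. 298.] [632. 158.]
```

View pics/z1.png

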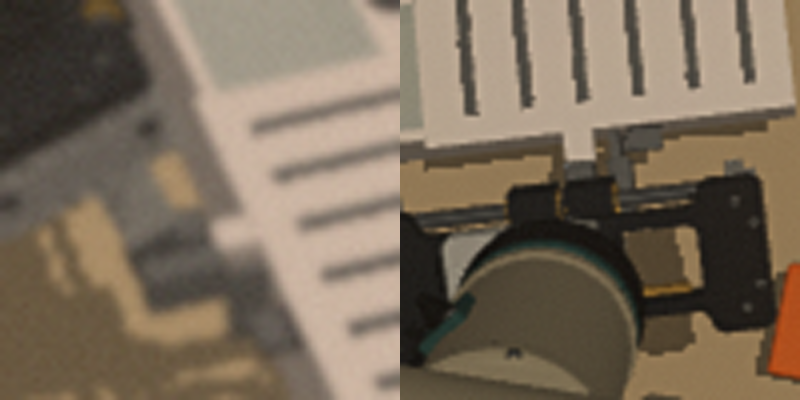

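Run:
```python
from h import *
t=snap('top'); st=state(); R=np.array(st['tcp_rot']); p=np.array(st['ee_pos'])
for d in(.0,.04,.08,.1,.13): print(d,((proj(t,p-R[:,2]*d)-[165,185])*4).round()+[400,0])
print(R.round(2))
ctrl.line_to(p-R[:,2]*.06,vel=.12)
print('closed lifted',np.round(state()['ft_force'],1))
move_gripper(.06,25); print(state()['opening'])
ctrl.line_to(p,vel=.12); 
for g in(.05,.045,.04,.035):
    move_gripper(g,25); s=state(); print(g,s['opening'],s['finger_force'],np.round(s['ft_force'],1))
s=snap('side');t=snap('top')
a=cv2.resize(s['color'][120:200,195:275,::-1],(400,400),interpolation=cv2.INTER_CUBIC)
b=cv2.resize(t['color'][185:285,165:265,::-1],(400,400),interpolation=cv2.INTER_CUBIC)
cv2.imwrite('pics/z2.png',np.hstack([a,b]))
```

```text
0.0 [596. 182.]
0.04 [590. 200.]
0.08 [582. 220.]
0.1 [579. 231.]
0.13 [573. 247.]
[[ 0.93  0.11  0.34]
 [ 0.11 -0.99  0.04]
 [ 0.34 -0.   -0.94]]
closed lifted [-0.6 -1.3  0.1]
0.05978599034263808
0.05 0.049903513762172905 0.0 [-0.1 -0.2  0.2]
0.045 0.045112349647302034 0.0 [ 0.1  0.2 -0.1]
0.04 0.04042906403019937 0.0 [-0.6  0.3  0.6]
0.035 0.03540799168727717 0.0 [ 0.2 -0.3 -0.4]
```

View pics/z2.png

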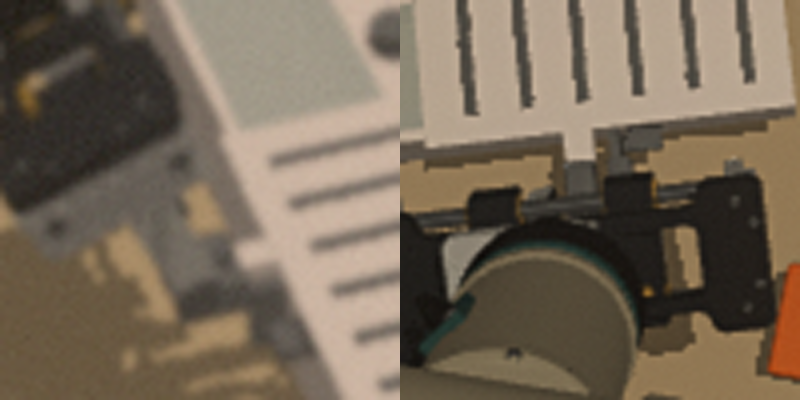

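Run:
```python
from h import *
for g in(.03,.026,.02):
    move_gripper(g,25); s=state(); print(g,s['opening'],s['finger_force'],np.round(s['ft_force'],1))
s=snap('side');t=snap('top')
a=cv2.resize(s['color'][120:200,195:275,::-1],(400,400),interpolation=cv2.INTER_CUBIC)
b=cv2.resize(t['color'][185:285,165:265,::-1],(400,400),interpolation=cv2.INTER_CUBIC)
cv2.imwrite('pics/z3.png',np.hstack([a,b]))
```

```text
0.03 0.029747387852562923 0.0 [0.3 0.1 0.4]
0.026 0.026371558662847665 0.0 [-0.2 -0.4  0.8]
0.02 0.01993597014721932 0.0 [-0.2 -0.7  0.9]
```

View pics/z3.png

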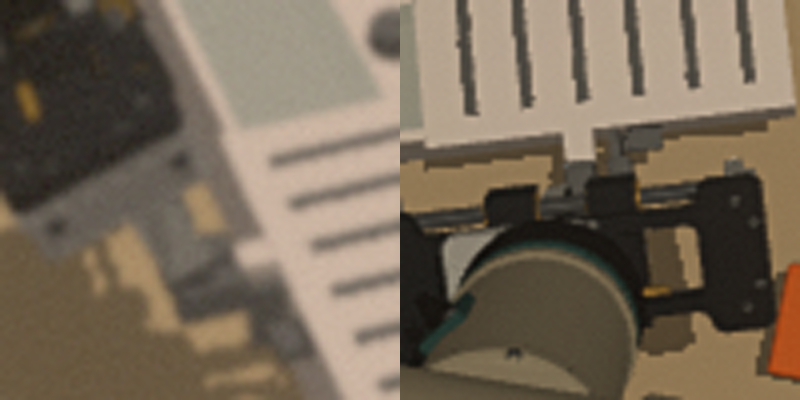

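The fingers seem to end above the grip rather than around it, so I'll reopen, go 18 mm deeper at a steeper pitch and close in steps.

Run:
```python
from h import *
R=np.array(state()['tcp_rot']); p=np.array(state()['ee_pos'])
ctrl.line_to(p-R[:,2]*.05,vel=.15); move_gripper(.06,25)
for ext in(17,27,35):
    p,R=arc(0,82,ext,-1); 
    if ext==17: ctrl.line_to(p-R[:,2]*.04,R,vel=.12)
    ctrl.line_to(p,vel=.1); print(ext,p.round(3),np.round(state()['ft_force'],1))
for g in(.045,.038,.034,.030,.026):
    move_gripper(g,25); s=state(); print(g,s['opening'],s['finger_force'],np.round(s['ft_force'],1))
    if s['finger_force']>15: break
s=snap('side');t=snap('top')
a=cv2.resize(s['color'][120:200,195:275,::-1],(400,400),interpolation=cv2.INTER_CUBIC)
b=cv2.resize(t['color'][185:285,165:265,::-1],(400,400),interpolation=cv2.INTER_CUBIC)
cv2.imwrite('pics/z4.png',np.hstack([a,b])); print(state()['time_s'])
```

```text
17 [0.512 0.054 0.058] [ 0.4  0.4 -0.4]
27 [0.513 0.054 0.048] [ 0.2 -0.2  0.3]
35 [0.514 0.055 0.04 ] [ 1.1 -0.1 -0.1]
0.045 0.045038003785069315 0.0 [-0.3 -0.5 -0.1]
0.038 0.038098692539824376 1.189204752445221 [ 0.3 -1.8  0.1]
0.034 0.03402584193774699 1.9469498097896576 [-0.3 -3.8  0. ]
0.03 0.030018454134495005 2.634905129671097 [-0.  -5.1  0.8]
0.026 0.026403896401440478 12.93743446469307 [ 0.1 -2.8  0.7]
14.7167
```

Now there's contact: opening 26.4 mm at 13 N, so the tab is in. Next is the swing.

Run:
```python
from h import *
move_gripper(.02,25); print(state()['opening'],state()['finger_force'])
for th in np.arange(.06,.97,.06):
    p,R=arc(th,82,35,-1)
    try: ctrl.line_to(p,R,vel=.12)
    except ctrl.MotionError as e: print(th,e); break
    s=state()
    if th<.25 or int(th*100)%24<6: print(round(th,2),round(s['opening'],4),round(s['finger_force'],1),np.round(s['ft_force'],1))
    if np.linalg.norm(s['ft_force'])>25: print('stop');break
print(th,state()['time_s'],np.round(state()['qpos']))
s=snap('side'); cv2.imwrite('pics/z5.png',cv2.resize(s['color'][50:230,160:340,::-1],(500,500)))
```

```text
0.025243339429127886 25.009194910526276
0.06 0.0253 25.0 [-2.2  1.   1.5]
0.12 0.0254 25.0 [-1.8  0.6  1.2]
0.18 0.0251 25.0 [-2.2  1.6  1. ]
0.24 0.0255 25.0 [-2.7  0.6  2.1]
0.48 0.0255 25.0 [-3.7  2.1  3.6]
0.72 0.0256 25.0 [-4.4  2.8  4.6]
0.96 0.0254 25.0 [-5.1  3.5  5.4]
0.96 18.9333 [  2.  46.  54.  -4. 127.  84.]
```

View pics/z5.png

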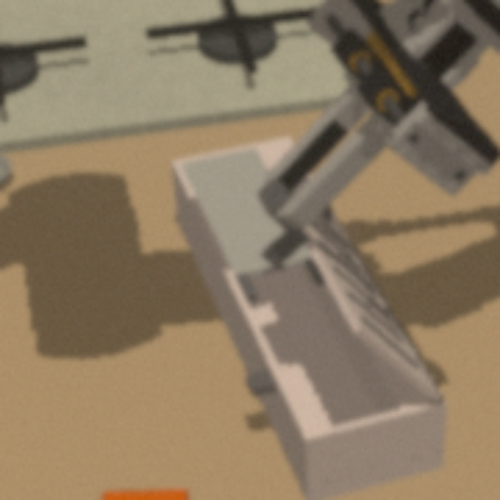

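Run:
```python
from h import *
s=snap('side'); st=state(); R=np.array(st['tcp_rot']); p=np.array(st['ee_pos'])
for d in(0,.01,.02,.03,.04,.05): print(d,((proj(s,p-R[:,2]*d)-[160,50])*500/180).round())
print('grip ends',[((proj(s,RS@np.array([.06-np.cos(.96)*r+np.sin(.96)*.006,.00,0])+[Q[0],Q[1],.069+np.sin(.96)*r+.006*np.cos(.96)])-[160,50])*500/180).round() for r in(.122,.152)])
```

```text
0 [248. 240.]
0.01 [258. 230.]
0.02 [268. 220.]
0.03 [277. 209.]
0.04 [287. 199.]
0.05 [297. 189.]
grip ends [array([298., 219.]), array([273., 195.])]
```

The picture shows the cover up about 55° with the grip at the fingertips. The visible tips, near (290,213), lie about 27 mm short of the reported TCP, so I'll allow for that and probe it later. Next: loosen, rotate in place around the grip, re-pinch and swing on.

Run:
```python
from h import *
th=.96
move_gripper(.05,25)
for p0 in(64,46,28,10):
    p,R=arc(th,p0,35,-1); ctrl.line_to(p,R,vel=.05); print(p0,np.round(state()['ft_force'],1))
move_gripper(.02,25); s=state(); print('grip',s['opening'],s['finger_force'])
for th in list(np.arange(1.02,1.87,.07))+[1.88]:
    p,R=arc(th,10,35,-1)
    try: ctrl.line_to(p,R,vel=.12)
    except ctrl.MotionError as e: print(th,e); break
    s=state(); f=np.linalg.norm(s['ft_force'])
    if f>22: print('stop',th,s['ft_force']);break
print(th,s['time_s'],np.round(s['ft_force'],1),s['opening'],np.round(s['qpos']))
s=snap('side'); cv2.imwrite('pics/z6.png',cv2.resize(s['color'][20:240,160:380,::-1],(500,500)))
```

```text
64 [-0.2 -0.3 -0.3]
46 [ 0.5 -0.3  0.3]
28 [ 1.3  0.1 -0.4]
10 [-0.2 -1.   0.4]
grip 0.025417556662619217 25.027384757995605
1.88 25.5583 [ -6.5   5.3 -17.3] 0.025626499791832888 [  2.  46.  42.  -2. 120.  84.]
```

View pics/z6.png

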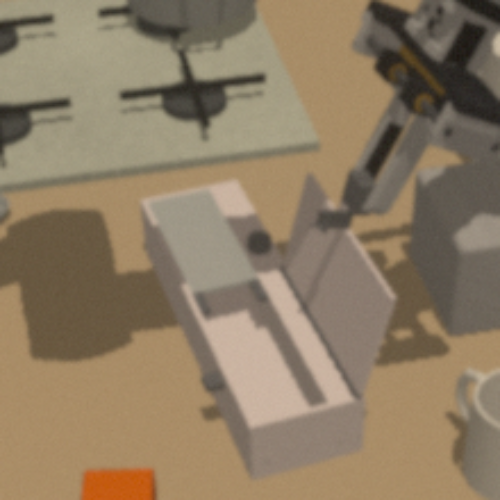

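The cover stands fully back against its stop. Now release, then probe the counter to learn the real tip offset.

Run:
```python
from h import *
R=np.array(state()['tcp_rot']); p=np.array(state()['ee_pos'])
move_gripper(.05,25); ctrl.line_to(p-R[:,2]*.06,vel=.15)
D=down(-90+np.degrees(Q[2]))
q=ctrl.ik([.5,-.13,.15],D); print(np.round(q))
ctrl.goto([.5,-.13,.15],D); move_gripper(0,25)
f0=state()['ft_force'][2]
ctrl.line_to([.5,-.13,.02],vel=.15)
z=.02
print(np.round(state()['ft_force'],1),f0)
while z>-.04:
    z-=.003; ctrl.line_to([.5,-.13,z],vel=.03); f=state()['ft_force'][2]-f0
    if abs(f)>5: break
print('contact z',z,f,state()['ee_pos'],state()['time_s'])
ctrl.line_to([.5,-.13,.1],vel=.15)
o,m=blocks(snap('top')); 
for b in o: print(b)
```

```text
[-22.  12.  96.  -0.  73.  61.]
[-0.4  0.4  0.4] -0.4839342230225653
contact z -0.030999999999999993 6.398918579403068 [ 0.50062147 -0.1302287  -0.03024629] 34.0417
(array([ 0.44637961, -0.17371767]), np.float32(63.36108), array([41., 57.]), array([322., 264.]))
(array([ 0.45839038, -0.32782736]), np.float32(54.633446), array([41., 57.]), array([394., 258.]))
(array([ 0.59818091, -0.34852365]), np.float32(145.27979), array([41., 41.]), array([402., 194.]))
```

The tip really sits 29 mm short of the reported TCP. Now the block routine, one block first.

```bash
cat >> h.py <<'E'
OFF=.029   # real fingertip is this much short of the reported TCP
HX=0.0
def tip(p): return np.array([p[0],p[1],p[2]-OFF])
D0=down(-90+np.degrees(Q[2]))
def find():
    o,_=blocks(snap('top'),box=(280,150,440,310))
    return [b for b in o if 38<=b[2][0]<=44 and 53<=b[2][1]<=60]
def pick(b):
    c,yaw=b[0],b[1]
    best=None
    for s in(1,-1):
        R=down(yaw+90,s); q=ctrl.ik(tip([*c,.006]),R)
        if q is not None and (best is None or abs(q[5]-40)<best[0]): best=(abs(q[5]-40),R)
    R=best[1]
    move_gripper(.07,25)
    ctrl.goto(tip([*c,.09]),R); ctrl.line_to(tip([*c,.006]),vel=.2)
    move_gripper(.02,25); s=state(); ok=.038<s['opening']<.05
    print('pick',c.round(3),round(float(yaw),1),round(s['opening'],4),ok); ctrl.line_to(tip([*c,.13]),vel=.25); return ok
def place(y=-10,dx=0.0):
    ctrl.goto(tip(W(dx,y,130)),D0); ctrl.line_to(tip(W(dx,y,80)),vel=.25)
    f0=np.array(state()['ft_force'])
    for z in(70,62,54,46,38,27):
        ctrl.line_to(tip(W(dx,y,z)),vel=.12); f=np.array(state()['ft_force'])-f0
        if np.linalg.norm(f)>8: print('force at',z,(RS.T@f).round(1)); return False
    print('placed',(RS.T@f).round(1)); return True
def push(y=-10):
    move_gripper(.056,25); ctrl.line_to(tip(W(0,y,85)),vel=.25)
    ctrl.line_to(tip(W(0,-62,85)),vel=.25); move_gripper(0,25); ctrl.line_to(tip(W(0,-62,30)),vel=.2)
    f0=np.array(state()['ft_force'])
    for yy in(-20,0,20,35,45,51):
        ctrl.line_to(tip(W(0,yy,30)),vel=.12); f=RS.T@(np.array(state()['ft_force'])-f0)
        if np.linalg.norm(f)>22: print('push stop',yy,f.round(1)); break
    print('pushed',yy,f.round(1)); ctrl.line_to(tip(W(0,yy-8,30)),vel=.1); ctrl.line_to(tip(W(0,yy-8,120)),vel=.25)
E
python3 - <<'E'
from h import *
ctrl.line_to(tip([.5,-.13,.15]),vel=.2)
b=min(find(),key=lambda b:abs(b[0][0]-.4465)+abs(b[0][1]+.174))
if pick(b): print(place())
s=snap('side'); cv2.imwrite('pics/z7.png',cv2.resize(s['color'][80:260,160:380,::-1],(611,500))); print(state()['time_s'])
E
```

```text
pick [ 0.446 -0.174] 63.4 0.0441 True
placed [-0.1 -0.  -0.2]
True
42.5833
```

View pics/z7.png

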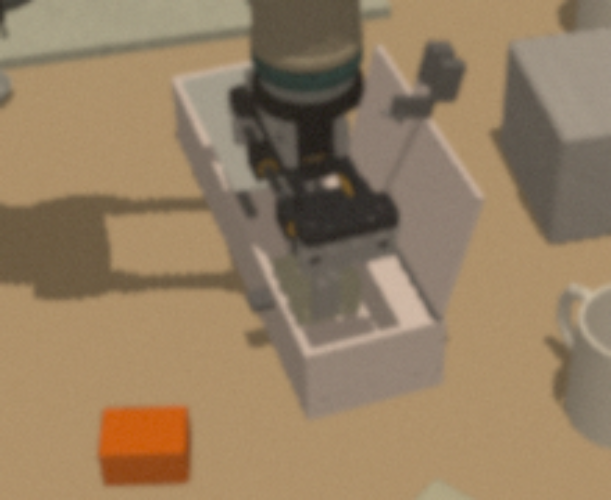

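The block is sitting in the lane at about (320,290), between the walls. Now push it, then do the others, re-detecting before each pick.

Run:
```python
from h import *
push(); 
o=find()
for b in o: print(b)
s=snap('top'); cv2.imwrite('pics/z8.png',cv2.resize(s['color'][140:320,80:430,::-1],(778,400))); print(state()['time_s'])
```

```text
pushed 51 [ 0.2 -0.7  0.5]
(array([ 0.45843845, -0.32784796]), np.float32(54.593838), array([41., 57.]), array([394., 258.]))
(array([ 0.60309906, -0.34189578]), np.float32(55.279743), array([41., 57.]), array([397., 192.]))
(array([ 0.61702887, -0.18312848]), np.float32(39.46222), array([41., 58.]), array([325., 185.]))
47.8833
```

View pics/z8.png

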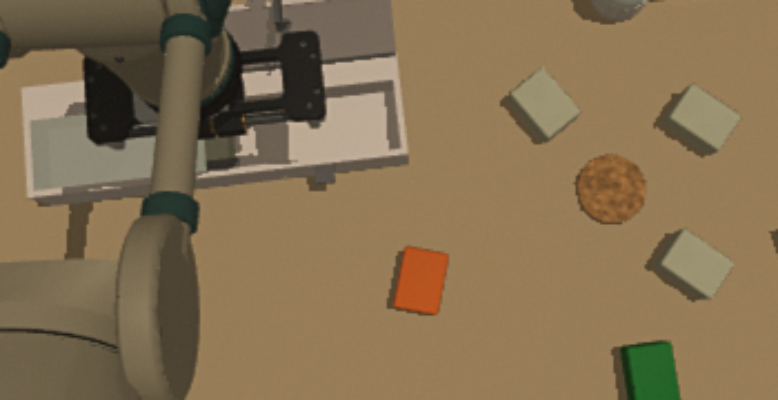

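The well looks empty behind the finger, so block 1 has moved on. The three remaining blocks show at (543,103), (705,118) and (696,262). Carry on.

Run:
```python
from h import *
for i in range(3):
    o=find()
    if not o: print('none seen'); break
    b=min(o,key=lambda b:-b[0][1])
    if not pick(b): break
    # knocked/blocked check inside place
    if not place(): break
    push(); print(i,state()['time_s'])
R=D0; ctrl.goto(tip([.42,-.12,.2]),R)
s=snap('side'); cv2.imwrite('pics/z9.png',cv2.resize(s['color'][60:330,150:400,::-1],(555,600))); print(len(find()),state()['time_s'])
```

```text
pick [ 0.617 -0.183] 39.5 0.0436 True
placed [-0.9  0.6  0.4]
pushed 51 [-1.8  0.5 -0.7]
0 59.925
pick [ 0.458 -0.328] 54.6 0.0436 True
placed [ 0.5  0.4 -1.1]
pushed 51 [-0.2 -0.6 -0.8]
1 73.0417
pick [ 0.603 -0.342] 55.3 0.0438 True
placed [-1.4 -0.5 -1. ]
pushed 51 [ 0.  -1.9 -0.9]
2 86.125
0 87.325
```

View pics/z9.png

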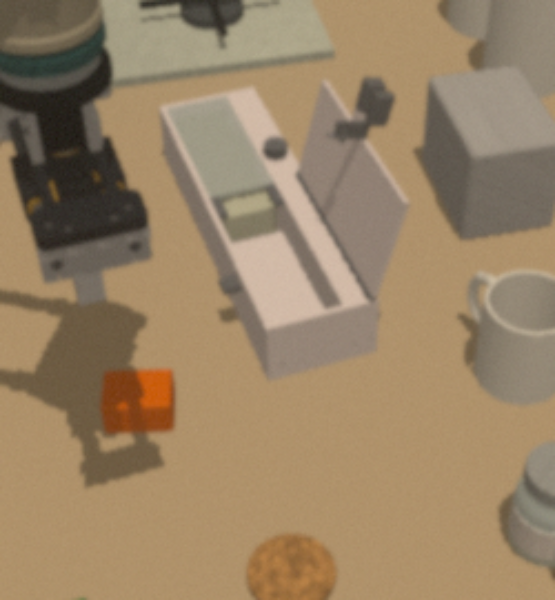

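Run:
```python
from h import *
s=snap('side'); f=lambda *p:((proj(s,W(*p))-[150,60])*2.22).round()
print('roof edge',f(-24,55,62),f(24,55,62),'notch end',f(-24,85,66),f(24,85,66))
for y in(40,50,55,60,65): print(y,'top',f(-30,y,56),f(30,y,56),'bot',f(-30,y,20),f(30,y,20))
# light-greenish block pixels in this area: extents
c=s['color'][120:180,230:290]; hsv=cv2.cvtColor(c,cv2.COLOR_RGB2HSV)
for v in range(200,250,4):
    u=252; print(v, s['color'][int(v/2.22+60),int(u/2.22+150)],end=' ')
```

```text
roof edge [227. 217.] [274. 206.] notch end [218. 195.] [264. 185.]
40 top [226. 233.] [285. 219.] bot [228. 261.] [286. 247.]
50 top [223. 226.] [282. 212.] bot [225. 254.] [283. 240.]
55 top [221. 223.] [280. 209.] bot [223. 251.] [281. 237.]
60 top [220. 220.] [279. 206.] bot [222. 248.] [279. 234.]
65 top [218. 217.] [277. 203.] bot [220. 245.] [278. 231.]
200 [176 167 135] 204 [181 168 137] 208 [176 166 132] 212 [156 147 117] 216 [124 118  96] 220 [127 118  95] 224 [126 119  95] 228 [124 114  95] 232 [126 116  93] 236 [150 135 114] 240 [201 179 160] 244 [208 184 167] 248 [210 188 169]
```

The last block's rear face measures y ≈ 61–65, past the edge at 55. No blocks are left on the counter, and the mug and jar are untouched. Now close the cover by running the opening path in reverse.

Run:
```python
from h import *
p,R=arc(1.88,10,35,-1)
print(ctrl.ik(p-R[:,2]*.12,R), (p-R[:,2]*.12).round(3))
ctrl.line_to([.45,0,.3],vel=.25)
ctrl.goto(p-R[:,2]*.12,R); move_gripper(.055,25)
ctrl.line_to(p,vel=.12); print(np.round(state()['ft_force'],1))
move_gripper(.02,25); s=state(); print('grip',s['opening'],s['finger_force'],np.round(s['ft_force'],1))
assert s['finger_force']>15
for th in list(np.arange(1.81,.98,-.07))+[.96]:
    p,R=arc(th,10,35,-1); ctrl.line_to(p,R,vel=.12); s=state()
    if np.linalg.norm(s['ft_force'])>25: print('stop',th,s['ft_force']); break
print(th,np.round(s['ft_force'],1),s['opening'],s['time_s'])
move_gripper(.05,25)
for p0 in(28,46,64,82):
    p,R=arc(.96,p0,35,-1); ctrl.line_to(p,R,vel=.06)
move_gripper(.02,25); s=state(); print('grip',s['opening'],s['finger_force'])
for th in list(np.arange(.9,.05,-.06))+[.03,0,-.01]:
    p,R=arc(th,82,35,-1); ctrl.line_to(p,R,vel=.1); s=state()
    if np.linalg.norm(s['ft_force'])>25: print('stop',th,s['ft_force']); break
print(th,np.round(s['ft_force'],1),s['opening'],s['time_s'])
```

```text
None [0.732 0.08  0.273]Traceback (most recent call last):
  File "<stdin>", line 5, in <module>
plant.MotionError: the arm cannot take that pose within its joint ranges
```

```bash
cat > close.py <<'E'
from h import *
p,R=arc(1.88,10,35,-1)
for k in(.06,.08,.1,.12):
    a=p+[0,0,k]; b=p-R[:,2]*k; print(k,ctrl.ik(a,R) is not None,ctrl.ik(b,R) is not None)
cands=[p+[-.01,0,k] for k in(.1,.09,.08,.07,.06)]
a=next((c for c in cands if ctrl.ik(c,R) is not None))
up=[.48,.03,.3]; print('via',a.round(3),ctrl.ik(up,D0) is not None)
ctrl.line_to(up,vel=.25)
move_gripper(.055,25)
ctrl.line_to(a,R,vel=.2)
ctrl.line_to(p,vel=.12); print(np.round(state()['ft_force'],1))
move_gripper(.02,25); s=state(); print('grip',s['opening'],s['finger_force'],np.round(s['ft_force'],1))
assert s['finger_force']>15
for th in list(np.arange(1.81,.98,-.07))+[.96]:
    p,R=arc(th,10,35,-1); ctrl.line_to(p,R,vel=.12); s=state()
    if np.linalg.norm(s['ft_force'])>25: print('stop',th,s['ft_force']); raise SystemExit
print(th,np.round(s['ft_force'],1),s['opening'],s['time_s'])
move_gripper(.05,25)
for p0 in(28,46,64,82):
    p,R=arc(.96,p0,35,-1); ctrl.line_to(p,R,vel=.06)
move_gripper(.02,25); s=state(); print('grip',s['opening'],s['finger_force'])
for th in list(np.arange(.9,.05,-.06))+[.03,0,-.01]:
    p,R=arc(th,82,35,-1); ctrl.line_to(p,R,vel=.1); s=state()
    if np.linalg.norm(s['ft_force'])>25: print('stop',th,s['ft_force']); break
print(th,np.round(s['ft_force'],1),s['opening'],s['time_s'])
E
python3 close.py
```

```text
0.06 True True
0.08 True True
0.1 True False
0.12 True False
via [0.666 0.073 0.267] True
[ 0.6  0.7 -0.2]
grip 0.02550233027809792 25.077997148036957 [1.5 4.5 4.2]
0.96 [ 1.3  8.5 -9.8] 0.02546011269800602 95.625
grip 0.025233036046686547 25.04665642976761
-0.01 [-8.3  5.4 11.2] 0.025790642107177807 103.15
```

Run:
```python
from h import *
R=np.array(state()['tcp_rot']); p=np.array(state()['ee_pos'])
move_gripper(.055,25); ctrl.line_to(p-R[:,2]*.1,vel=.12)
move_gripper(0,25); ctrl.goto(tip(W(-36,8,110)),D0); f0=state()['ft_force'][2]
ctrl.line_to(tip(W(-36,8,82)),vel=.15); z=82
while z>66:
    z-=1.5; ctrl.line_to(tip(W(-36,8,z)),vel=.03); f=state()['ft_force'][2]-f0
    if f>14: break
print('plate top',z,f)
ctrl.line_to(tip(W(-36,8,120)),vel=.15)
ctrl.goto(tip([.3,-.25,.25]),D0)
s=snap('side');t=snap('top')
a=cv2.resize(s['color'][80:230,200:350,::-1],(400,400),interpolation=cv2.INTER_CUBIC)
b=cv2.resize(t['color'][60:260,85:405,::-1],(640,400))[:,:400]
b=cv2.resize(t['color'][60:260,85:285,::-1],(400,400))
cv2.imwrite('pics/z10.png',np.hstack([a,b])); print(state()['time_s'])
```

```text
plate top 68.5 14.37840222638492
110.8667
```

View pics/z10.png

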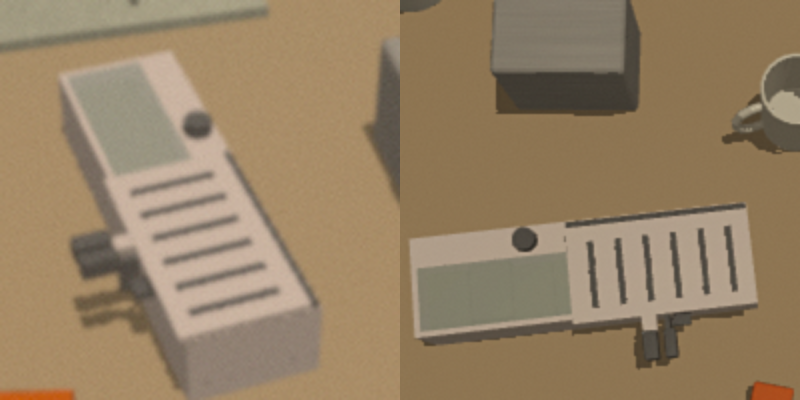

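The cover is flat and shut, with its front edge where it was at the start. The tab has sprung back out, with the gap visible at (660,345). The mug is in place and the blocks show under the roof.

```bash
python3 -c "
from h import *
print(ctrl.hand_in())"
```

```text
the job is handed in; nothing more can be done
None
```

I handed the job in at about 111 s: all four salt blocks are under the roof, the cover is shut and pressed down, and the mug and jar were left alone. I judged the latch from the camera view (the tab has sprung back out) and did not test it by pulling on the cover.

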